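# Fan out soap slabs on the sloping display board

### The job

Three soap slabs lie in a pile at the foot of the sloping display board. Spread them up the slope like roof shingles: slide the middle slab up until its lower edge is in line with the lower pair of steel marks, and the top slab until its lower edge is in line with the upper pair. The bottom slab stays against the ledge, each slab ends lying flat on the one beneath it, and the steel marks and the things standing around are left where they are.

Things in the scene. Friction and masses are not known exactly. Their poses are not given: they have to be found in the camera images.
- board: Fixed dark wooden display board, deck sloping at 0.24 rad. Origin: on the deck, mid-width, at the foot, on the uphill face of the ledge (18.5 mm above the table). x points up the slope, y across, z square to the deck. Deck x = 0 to 275 mm; channel 86 mm wide between rails 12 mm wide and 40 mm high above the deck. Ledge 10 mm high, 12 mm thick (x = -12 to 0), open space beyond it.
- ledge (a point): Same point and axes as the board's origin: foot of the deck, mid-width, where the bottom slab's lower edge rests.
- mark_low (a point): Middle between the lower pair of steel marks, at rail-top height (40 mm above the deck), axes as the board's. The marks are bright steel blades, 4 mm along the slope, 14 mm across, 10 mm high, one on top of each rail: stiff sliding clips (8 N shifts them). 28 to 40 mm up the slope from the ledge; the middle slab's lower edge belongs at this distance up the slope.
- mark_high (a point): The same for the upper pair of steel marks, 62 to 74 mm up the slope from the ledge: the top slab's lower edge belongs at this distance up the slope.
- slab_bottom: Lowest of three identical cream soap slabs, 140 mm (along the slope) x 80 mm (across) x 12 mm thick, about 0.14 kg. Origin: middle of its underside; x axis up the slope, z square to its face. Lies on the deck with its lower edge against the ledge.
- slab_middle: The second, identical slab, lying on the bottom one. Origin and axes likewise.
- slab_top: The third, identical slab, on the middle one. Origin and axes likewise. At the start the lower edges of middle and top are each 1 to 11 mm up the slope from the ledge, and either may stand out beyond the other. The slabs do not slide by themselves; a pushed slab drags the ones above along, but not the ones beneath.
- bottom_edge (a point): Middle of the lower (downhill) end face of the bottom slab: -70 mm along its x, half-way up its 12 mm thickness.
- middle_edge (a point): The same point of the middle slab.
- top_edge (a point): The same point of the top slab.
- oil_bottle: Bystander: small amber glass bottle, 38 mm diameter, 95 mm high; origin at the centre of its foot.
- mug: Bystander: clear glass mug, 80 mm diameter, 85 mm high; origin at the centre of its foot.
- jar: Bystander: white jar with a brass-coloured lid, 76 mm diameter, 85 mm high; origin at the centre of its foot.
- spoon: Bystander: steel spoon lying on the table; origin at its middle on the table.
Things that resemble listed ones, but are neither listed nor needed, are in the scene too. What is shaped like the slab_top but brown or purple is not meant.

How it is judged:
By the outcome, as a careful person would: the job done as asked, in the order asked, and still so for the second after the job is handed in, with the robot touching nothing.
It also fails if it takes over 48 s, if anything falls off the work surface, if the arm or the gripper's body presses on something with over 40 N, if the wrist force passes 120 N, or if a joint passes its speed limit or range.

### The arm

A 6-joint arm with a two-finger parallel gripper is mounted at the origin on the work surface. World frame = base frame: x ahead of the robot, y to its left, z up, the work surface at z = 0. Lengths are in m, angles in rad, forces in N, time in s.
With the tool pointing down it reaches from about 0.4 to 0.925 m from the base axis. Payload 12.5 kg.
Tool frame: the origin (TCP) lies between the finger pads; the fingertips stand ctrl.tip_reach ahead of it and the grasp point (between the pads) lies 6 mm ahead of it (ctrl.tip_reach is the distance from the TCP to the fingertips, in m); z points along the fingers, x is the direction in which the jaws open and shut, and the axes are right-handed (so a half turn about z gives the same grasp; the last joint's range is limited). The gripper opens to 95 mm and grips with 3 to 60 N. Pads are 20 mm wide; open, the fingers measure 119 mm over their backs; the gripper's body (75 mm by 180 mm) begins 59 mm behind the grasp point.
Start: joints at [1.106, 0.491, 1.559, -0, 1.092, -0.106], TCP at [0.219, 0.585, 0.24] pointing down, gripper open.
Joint ranges: [-3.1, 3.1], [-0.84, 2.19], [0.05, 2.79], [-1.13, 4.28], [0.06, 2.93], [-2.69, 2.69]. Speed limits (rad/s): [2.22, 2.22, 2.79, 3.14, 3.14, 3.14].

### API

Orientations are given as a unit quaternion [w, x, y, z].
In Python, from workcell import ctrl, get_image, get_calibration gives the robot as it stands. The module is installed in compiled form; this text tells all that it offers.
- The arm moves only by the tool move_arm, never from a script. Its arguments are lists of equal length, an entry for each row: "slide": the shift along the world's x, y, z in m, a list of three; "yaw": the turn about the world's z in degrees; "gripper": the finger opening in m, from 0 to 0.0951. A call has 1 to 12 rows; each row shifts and turns the commanded pose from where the row before left it; what a row does not reach is not made up. A row lasts 1/10 s, in which the tool goes at most 50 mm and 8.59 degrees, less where a joint would pass 70% of its speed; a pose out of reach is approached as far as the arm can. A call with a gripper value outside its range is refused whole. The fingers move at their own pace and stop on an object; "force" is the grip in N (left out, the last holds). Time passes only in rows, so rows that do not move let the fingers close. It gives the time, the measured TCP pose, the force and the opening at its end, in the units of the state.
- ctrl.get_obs(): the state, without advancing time (a new reading comes with each control period).
- get_image(name): name is "side" or "top" or "wrist"; returns the picture (480x640x3 uint8, blue, green, red); there is no depth.
- get_calibration(name): a dict with "fx", "fy", "cx", "cy" (pixels), "rvec" (rotation vector, rad) and "tvec" (3), from world to camera coordinates, as OpenCV has them. Camera axes: x right, y down, z forward; pixel columns grow to the right and rows downward; lengths in m; the calibration is good to about 2 mm. A picture is of the moment at which its call begins: read the wrist's pose just before it. get_calibration takes no time and is no camera call; for the wrist camera it gives the pose at the moment of the call.
- ctrl.hand_in(): hands the job in, once; it reports no verdict.
The state is a dict: "time_s": time; "joint_positions": joint angles; "qd": joint speeds; "joint_efforts": joint torques, N m; "position": TCP position; "ee_rot": TCP orientation; "contact_force": force on the tool from outside, world axes, zero at the start; "moment": the same for the moment, N m; "width": opening from 0.0 (shut) to 1.0 (fully open).
Only numpy, scipy, OpenCV 4.12 (cv2) and the standard library are available. Lean on these libraries where they do the work, as an engineer would, in place of code of your own. Each camera call takes 0.05 s, during which the arm holds its last target. There are 200 camera calls.

## Working session

There is one attempt and no reset: what is moved stays moved. The work goes in short steps, Python scripts to look and compute and a tool call to move; the robot and the scene stay as the last step left them, time stands still between calls to the robot, and variables do not carry over. Pictures are saved under pics/ and viewed, about 8 in all and at most 12, crops included, and the job is handed in when it is done.

Besides the shell and the picture viewer there is one more tool, called after ">>>" in YAML: its name, and indented under it one key for each argument. move_arm: Moves the arm, as the interface text tells. Its arguments: {"type":"object","properties":{"slide":{"type":"array"},"yaw":{"type":"array"},"gripper":{"type":"array"},"force":{"type":"number"}},"required":["slide","yaw","gripper"]}

```bash
mkdir -p pics; python3 - <<'E'
from workcell import ctrl,get_image,get_calibration
import cv2
print(ctrl.get_obs(), ctrl.tip_reach)
for n in ["side","top"]:
    cv2.imwrite(f"pics/{n}0.png",get_image(n)); print(n,get_calibration(n))
E
```

```text
{'time_s': 0.0, 'joint_positions': array([ 1.10639127e+00,  4.91569217e-01,  1.55945289e+00,  5.11295487e-05,
        1.09167516e+00, -1.05619767e-01]), 'qd': array([0.00055547, 0.00055059, 0.00121631, 0.00027161, 0.00131716,
       0.00035486]), 'joint_efforts': array([ 7.47690046e-04, -6.12641215e+01, -2.58191121e+01,  6.93251984e-02,
        4.81964636e-02, -9.72591351e-05]), 'position': array([0.21934576, 0.58502111, 0.23905454]), 'ee_rot': array([ 2.45076097e-04,  8.21936375e-01,  5.69579046e-01, -4.95470338e-04]), 'contact_force': array([ 0.32155183,  0.23592263, -0.14670703]), 'moment': array([ 0.07200861,  0.00190267, -0.06738871]), 'width': 0.9967476704521402} 0.025
side {'fx': 548.0734744219947, 'fy': 548.0734744219947, 'cx': 325.7654971231832, 'cy': 234.85567680967702, 'rvec': array([ 2.12499449, -0.42446073,  0.26330992]), 'tvec': array([-0.52583131,  0.16071656,  0.94697706])}
top {'fx': 491.9602628816167, 'fy': 491.9602628816167, 'cx': 314.28709375390343, 'cy': 234.37869245036077, 'rvec': array([ 2.22779654, -2.17337024,  0.04695223]), 'tvec': array([-0.0188738 ,  0.55224451,  1.20394347])}
```

View pics/side0.png

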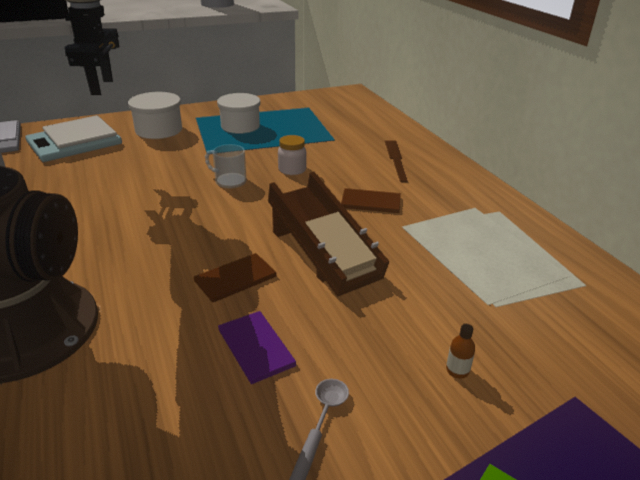

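View pics/top0.png

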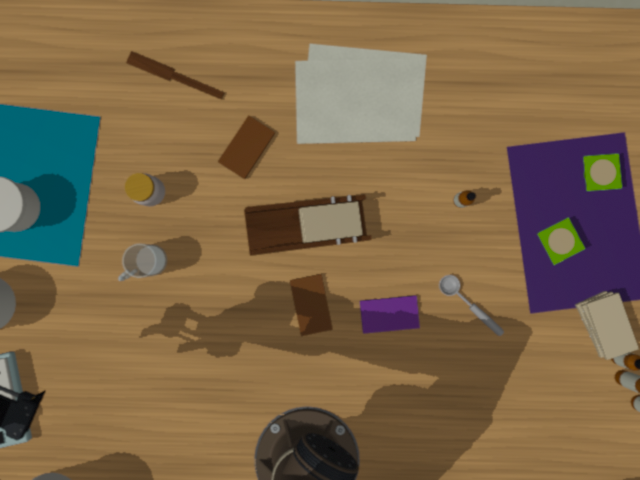

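```bash
python3 - <<'E'
import cv2
a=cv2.imread("pics/top0.png")[185:265,235:385]; cv2.imwrite("pics/topc.png",cv2.resize(a,None,fx=5,fy=5,interpolation=cv2.INTER_CUBIC))
a=cv2.imread("pics/side0.png")[165:295,260:400]; cv2.imwrite("pics/sidec.png",cv2.convertScaleAbs(cv2.resize(a,None,fx=4.5,fy=4.5,interpolation=cv2.INTER_CUBIC),alpha=1.6))
E
```

```text
(no output)
```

View pics/topc.png

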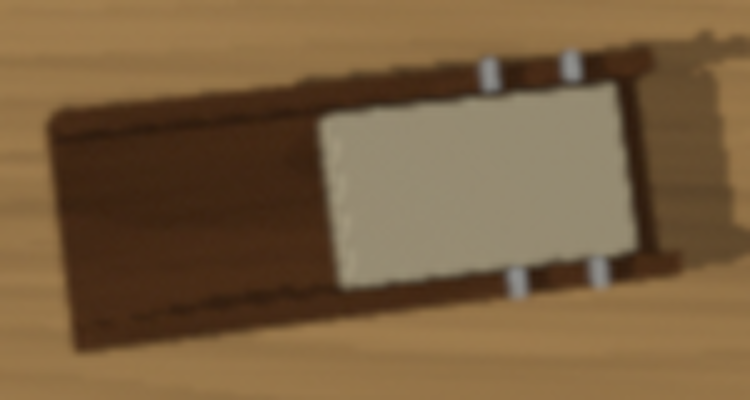

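View pics/sidec.png

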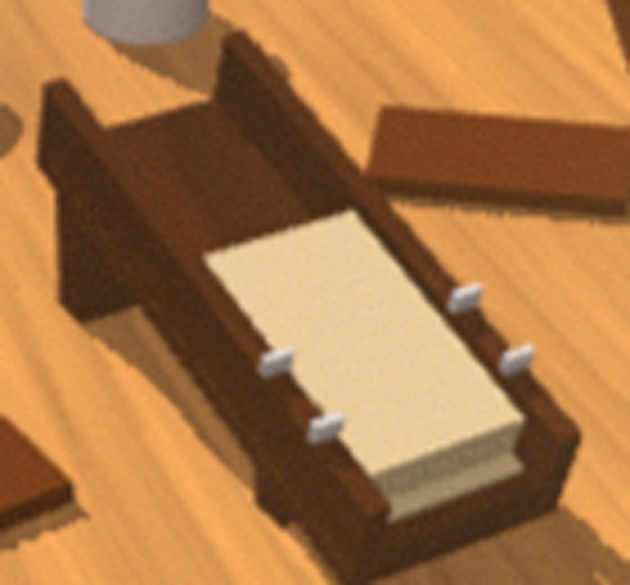

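```bash
cat > h.py <<'E'
import numpy as np,cv2
from scipy.optimize import least_squares
S=0.24
def Rb(yaw):
    c,s=np.cos(yaw),np.sin(yaw)
    return np.array([[c,-s,0],[s,c,0],[0,0,1]])@np.array([[np.cos(S),0,-np.sin(S)],[0,1,0],[np.sin(S),0,np.cos(S)]])
def b2w(p,P): return np.asarray(P)@Rb(p[2]).T+[p[0],p[1],.0185]
def proj(cal,W):
    K=np.array([[cal['fx'],0,cal['cx']],[0,cal['fy'],cal['cy']],[0,0,1]])
    return cv2.projectPoints(np.asarray(W,float),np.array(cal['rvec']),np.array(cal['tvec']),K,None)[0][:,0]
E
cat > fit.py <<'E'
from h import *
from workcell import get_calibration
ct,cs=get_calibration("top"),get_calibration("side")
t=lambda L:np.array(L)/5+[235,185]
s=lambda L:np.array(L)/4.5+[260,165]
def slab(x):return [[x,-.04,.036],[x,.04,.036],[x+.14,-.04,.036],[x+.14,.04,.036]]
def mk(l,h,z):return [[l,-.049,z],[l,.049,z],[h,-.049,z],[h,.049,z]]
T=t([[571,66],[599,271],[489,73],[517,282],[50,115],[76,350],[652,48],[682,275],[616,84],[638,250],[320,117],[342,290]])
Q=s([[516,354],[326,423],[465,293],[277,357],[521,420],[373,472],[352,211],[206,256]])
def f(v):
    p=v[:3]
    A=proj(ct,b2w(p,mk(v[3],v[4],.046)+[[.275,-.055,.04],[.275,.055,.04],[-.012,-.055,.04],[-.012,.055,.04]]+slab(v[5])))-T+v[6:8]
    B=proj(cs,b2w(p,mk(v[3],v[4],.046)+slab(v[5])))-Q+v[8:10]
    return np.r_[A.ravel(),B.ravel(),v[6:10]]
r=least_squares(f,[.55,-.1,1.6,.034,.068,.006,0,0,0,0],loss='soft_l1')
print(r.x.round(4),np.degrees(r.x[2])); print(r.fun[:24].reshape(-1,2).round(1).tolist(),r.fun[24:40].reshape(-1,2).round(1).tolist())
E
python3 fit.py
```

```text
[ 0.5925 -0.1108  1.7295  0.0309  0.0712  0.0069  0.1648  0.347   0.2275
 -0.0164] 99.09151345691453
[[-0.4, 0.2], [-0.3, 0.4], [-0.2, 0.5], [-0.2, 0.3], [0.1, -0.8], [1.2, 0.7], [-0.7, -0.1], [-0.3, 0.0], [-0.6, -0.1], [-0.4, -0.2], [1.8, -0.5], [2.0, -0.9]] [[0.1, 0.5], [-0.0, 0.3], [-0.0, 0.4], [-0.2, 0.4], [1.1, -0.9], [-0.5, 0.4], [0.3, -0.9], [-0.7, -0.5]]
```

>>> move_arm:
  slide:
    - [0.0158,-0.0306,0]
    - [0.0158,-0.0306,0]
    - [0.0158,-0.0306,0]
    - [0.0158,-0.0306,0]
    - [0.0158,-0.0306,0]
    - [0.0158,-0.0306,0]
    - [0.0158,-0.0306,0]
    - [0.0158,-0.0306,0]
    - [0.0158,-0.0306,0]
    - [0.0158,-0.0306,0]
    - [0.0158,-0.0306,0]
    - [0.0158,-0.0306,0]
  yaw: [-2.51,-2.51,-2.51,-2.51,-2.51,-2.51,-2.51,-2.51,-2.51,-2.51,-2.51,-2.51]
  gripper: [0.04,0.04,0.04,0.04,0.04,0.04,0.04,0.04,0.04,0.04,0.04,0.04]

```text
time_s: 1.3
position: [0.4094, 0.2167, 0.2396]
ee_rot: [-0.0, 0.942, 0.336, -0.0]
contact_force: [0.1, 0.3, -0.6]
width: 0.421
```

>>> move_arm:
  slide:
    - [0.0158,-0.0306,0]
    - [0.0158,-0.0306,0]
    - [0.0158,-0.0306,0]
    - [0.0158,-0.0306,0]
    - [0.0158,-0.0306,0]
    - [0.0158,-0.0306,0]
    - [0.0158,-0.0306,0]
    - [0.0158,-0.0306,0]
    - [0.0158,-0.0306,0]
    - [0.0158,-0.0306,0]
    - [0.0158,-0.0306,0]
    - [0.0158,-0.0306,0]
  yaw: [-2.51,-2.51,-2.51,-2.51,-2.51,-2.51,-2.51,-2.51,-2.51,-2.51,-2.51,-2.51]
  gripper: [0.04,0.04,0.04,0.04,0.04,0.04,0.04,0.04,0.04,0.04,0.04,0.04]

```text
time_s: 2.5
position: [0.599, -0.1505, 0.2393]
ee_rot: [-0.0, 0.997, 0.079, -0.0]
contact_force: [-0.1, 0.9, 0.7]
width: 0.419
```

```bash
python3 - <<'E'
from h import *
from workcell import ctrl,get_image,get_calibration
c=get_calibration("wrist");im=get_image("wrist");o=ctrl.get_obs()
cv2.imwrite("pics/w1.png",im)
print(c,o['time_s'],o['position'],o['ee_rot'],o['contact_force'],o['width'])
R=cv2.Rodrigues(np.array(c['rvec']))[0];print("cam",-R.T@c['tvec'],R[2])
p=[.5925,-.1108,1.7295]
print(proj(c,b2w(p,[[0,-.04,.012],[0,.04,.012],[.007,-.04,.036],[.007,.04,.036],[.0309,-.049,.05],[.0309,.049,.05]])))
E
```

```text
{'fx': 357.0386718488493, 'fy': 357.0386718488493, 'cx': 319.5520857200472, 'cy': 239.95739226189946, 'rvec': array([-2.88924784, -0.22921223, -0.02773149]), 'tvec': array([-0.56812635, -0.26334771,  0.33070237])} 2.55 [ 0.60089094 -0.15452261  0.23905735] [6.68573816e-04 9.97029532e-01 7.70163666e-02 3.79878567e-04] [-2.0356553 -2.909848  -1.1802359] 0.42043267491864006
cam [ 0.58881319 -0.083926    0.38436842] [ 0.0378324  -0.23848999 -0.97040777]
[[359.72859686 182.51772376]
 [278.34485967 182.54884339]
 [362.7368025  183.64114969]
 [275.2452437  183.67451291]
 [376.68118485 162.00821484]
 [261.18632154 162.05459033]]
```

View pics/w1.png

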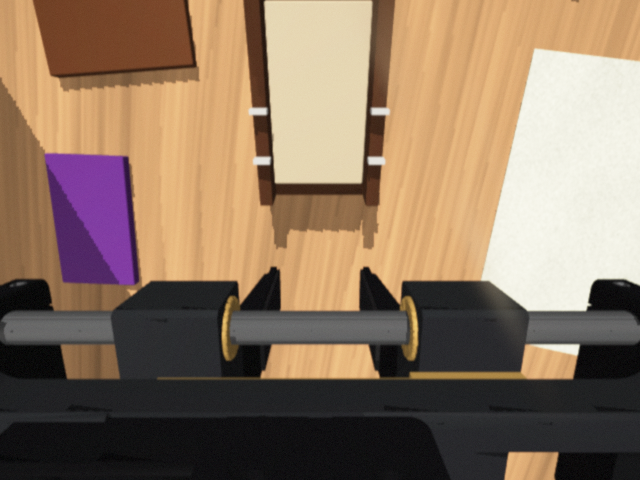

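>>> move_arm:
  slide:
    - [0.001,-0.006,-0.022]
    - [0,0,-0.03]
    - [0,0,-0.03]
    - [0,0,-0.03]
    - [0,0,-0.03]
    - [0,0,-0.02]
    - [0,0,-0.01]
    - [0,0,0]
    - [0,0,0]
    - [0,0,0]
  yaw: [0,0,0,0,0,0,0,0,0,0]
  gripper: [0.04,0.04,0.04,0.04,0.04,0.04,0.04,0.04,0.04,0.04]

```text
time_s: 3.55
position: [0.6001, -0.1553, 0.0688]
ee_rot: [0.0, 0.997, 0.08, 0.001]
contact_force: [-0.5, -0.2, -0.6]
width: 0.421
```

```bash
cat > tip.py <<'E'
from h import *
from workcell import ctrl,get_image,get_calibration
p=[.5925,-.1108,1.7295]
def tip():
    o=ctrl.get_obs();P=np.array(o['position']);u=np.array([np.cos(p[2]),np.sin(p[2]),0])
    w=P+.010*u-[0,0,ctrl.tip_reach]
    q=o['ee_rot'];a=np.degrees(2*np.arctan2(q[2],q[1]))
    b=(w-[p[0],p[1],.0185])@Rb(p[2])
    print("t",o['time_s'],"TCP",P.round(4),"tip board mm",(b*1e3).round(1),"toolx deg",a.round(2),"F",np.round(o['contact_force'],1))
if __name__=="__main__": tip()
E
python3 tip.py
```

```text
t 3.55 TCP [ 0.6001 -0.1553  0.0688] tip board mm [-28.1  -0.5  33. ] toolx deg 9.2 F [-0.5 -0.2 -0.6]
```

>>> move_arm:
  slide:
    - [-0.0009,0.0058,-0.001]
    - [-0.0009,0.0058,0.0014]
    - [-0.0009,0.0058,0.0014]
    - [-0.0009,0.0058,0.0014]
    - [-0.0005,0.0029,0.0007]
    - [-0.0005,0.0029,0.0007]
    - [-0.0004,0.0029,0.0007]
    - [-0.0005,0.0029,0.0007]
    - [-0.0005,0.0029,0.0007]
    - [-0.0004,0.0029,0.0007]
    - [-0.0005,0.0029,0.0007]
    - [-0.0005,0.0029,0.0007]
  yaw: [0,0,0,0,0,0,0,0,0,0,0,0]
  gripper: [0.04,0.04,0.04,0.04,0.04,0.04,0.04,0.04,0.04,0.04,0.04,0.04]

```text
time_s: 4.75
position: [0.5922, -0.1086, 0.0765]
ee_rot: [0.0, 0.997, 0.08, 0.0]
contact_force: [-0.3, -0.4, -0.5]
width: 0.417
```

>>> move_arm:
  slide:
    - [0,0,0]
    - [0.0016,-0.01,-0.0024]
    - [0.0031,-0.0192,-0.0048]
    - [0.0031,-0.0192,-0.0048]
    - [0,0,0.05]
    - [0,0,0.05]
    - [0,0,0.04]
    - [0,0,0]
    - [0,0,0]
  yaw: [0,0,0,0,0,0,0,0,0]
  gripper: [0.04,0.04,0.04,0.04,0.04,0.04,0.04,0.04,0.04]

```text
time_s: 5.65
position: [0.6001, -0.1587, 0.2045]
ee_rot: [0.0, 0.997, 0.08, 0.001]
contact_force: [-1.2, -0.3, 0.0]
width: 0.424
```

```bash
python3 - <<'E'
from tip import *
tip()
c=get_calibration("wrist");im=get_image("wrist")
cv2.imwrite("pics/w2.png",cv2.convertScaleAbs(cv2.resize(im[100:240,240:400],None,fx=4,fy=4,interpolation=cv2.INTER_CUBIC),alpha=1.2))
s=get_image("side")[200:300,310:410]
cv2.imwrite("pics/s2.png",cv2.convertScaleAbs(cv2.resize(s,None,fx=6,fy=6,interpolation=cv2.INTER_CUBIC),alpha=1.6))
for x,z in[(0,.012),(.005,.024),(.01,.024),(.02,.036),(.0309,.05),(.0712,.05)]: print(x,z,((proj(c,b2w(p,[[x,0,z]]))-[240,100])*4).round(0),((proj(get_calibration("side"),b2w(p,[[x,0,z]]))-[310,200])*6).round(0))
E
```

```text
t 5.65 TCP [ 0.6001 -0.1587  0.2045] tip board mm [9.000e-01 1.000e-01 1.656e+02] toolx deg 9.13 F [-1.2 -0.3  0. ]
0 0.012 [[316. 305.]] [[296. 447.]]
0.005 0.024 [[316. 300.]] [[294. 412.]]
0.01 0.024 [[316. 277.]] [[286. 401.]]
0.02 0.036 [[316. 245.]] [[276. 354.]]
0.0309 0.05 [[316. 208.]] [[266. 301.]]
0.0712 0.05 [[316. -24.]] [[198. 216.]]
```

View pics/w2.png

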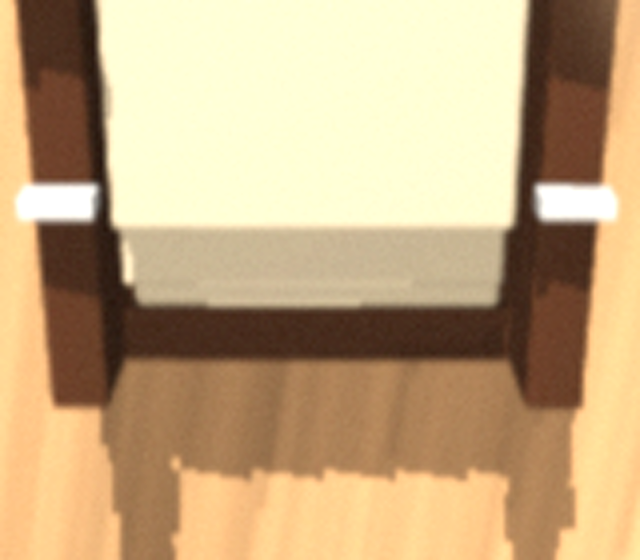

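View pics/s2.png

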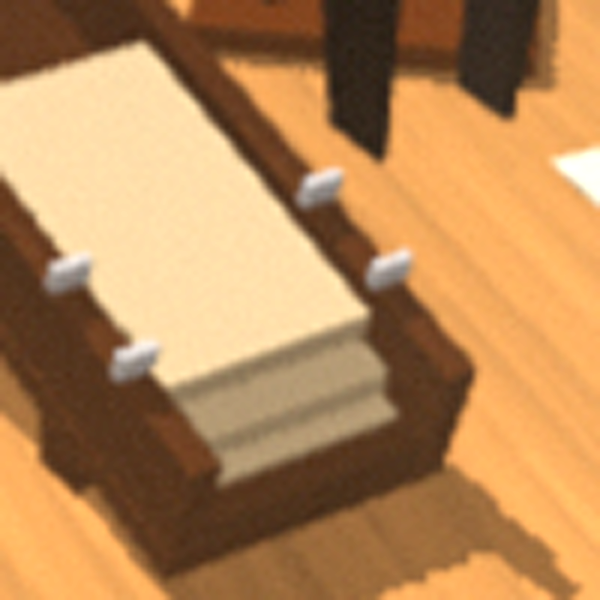

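>>> move_arm:
  slide:
    - [0,0,-0.04]
    - [0,0,-0.04]
    - [0,0,-0.04]
    - [0,0,-0.02]
    - [0,0,-0.0115]
    - [0,0,0]
    - [0,0,0]
    - [0,0,0]
  yaw: [0,0,0,0,0,0,0,0]
  gripper: [0.04,0.04,0.04,0.04,0.04,0.04,0.04,0.04]

```text
time_s: 6.55
position: [0.6006, -0.1574, 0.0541]
ee_rot: [0.0, 0.997, 0.08, 0.001]
contact_force: [-0.2, -0.5, 0.3]
width: 0.414
```

```bash
python3 tip.py
```

```text
t 6.55 TCP [ 0.6006 -0.1574  0.0541] tip board mm [-33.7  -0.6  19.1] toolx deg 9.2 F [-0.2 -0.5  0.3]
```

>>> move_arm:
  slide:
    - [-0.0009,0.0058,0.001]
    - [-0.0009,0.0058,0.001]
    - [-0.0009,0.0058,0.0014]
    - [-0.0009,0.0058,0.0014]
    - [-0.0009,0.0058,0.0014]
    - [-0.0009,0.0058,0.0014]
    - [-0.0005,0.0029,0.0007]
    - [-0.0005,0.0029,0.0007]
    - [-0.0004,0.0029,0.0007]
    - [-0.0005,0.0029,0.0007]
    - [-0.0005,0.0029,0.0007]
    - [-0.0004,0.0029,0.0007]
  yaw: [0,0,0,0,0,0,0,0,0,0,0,0]
  gripper: [0.04,0.04,0.04,0.04,0.04,0.04,0.04,0.04,0.04,0.04,0.04,0.04]

```text
time_s: 7.75
position: [0.5919, -0.1049, 0.0648]
ee_rot: [0.0, 0.997, 0.08, 0.0]
contact_force: [0.2, -3.3, 0.3]
width: 0.421
```

>>> move_arm:
  slide:
    - [-0.0005,0.0029,0.0007]
    - [-0.0005,0.0029,0.0007]
    - [0,0,0]
    - [0,0,0]
  yaw: [0,0,0,0]
  gripper: [0.04,0.04,0.04,0.04]

```text
time_s: 8.15
position: [0.5908, -0.0989, 0.0662]
ee_rot: [-0.0, 0.997, 0.08, -0.0]
contact_force: [-0.8, -0.1, 0.7]
width: 0.42
```

```bash
python3 - <<'E'
from tip import *
tip()
c=get_calibration("wrist");im=get_image("wrist")
cv2.imwrite("pics/w3.png",cv2.convertScaleAbs(cv2.resize(im[120:420,160:480],None,fx=2,fy=2,interpolation=cv2.INTER_CUBIC),alpha=1.2))
np.save("pics/w3",im)
s=get_image("side")[200:300,310:410]
a=cv2.convertScaleAbs(cv2.resize(s,None,fx=6,fy=6,interpolation=cv2.INTER_CUBIC),alpha=1.6)
cv2.imwrite("pics/s3.png",a)
E
```

```text
t 8.15 TCP [ 0.5908 -0.0989  0.0662] tip board mm [26.8 -0.2 16.8] toolx deg 9.2 F [-0.8 -0.1  0.7]
```

View pics/s3.png

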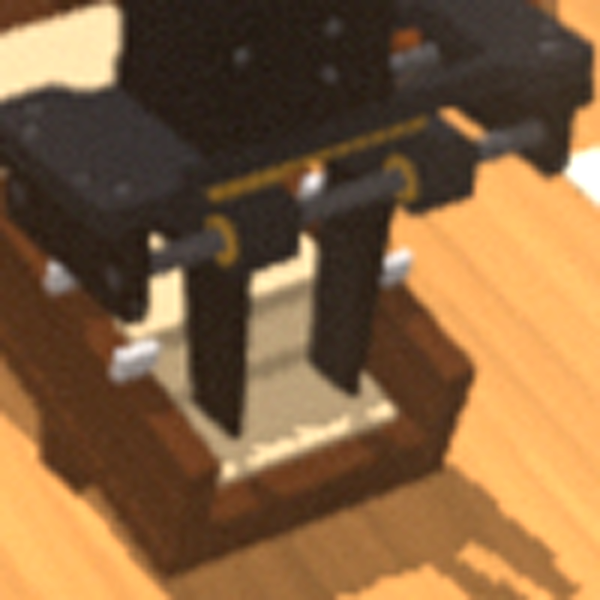

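>>> move_arm:
  slide:
    - [0.0031,-0.0192,-0.0047]
    - [0.0031,-0.0192,-0.0047]
    - [0.0031,-0.0192,-0.0047]
    - [0,0,0.03]
    - [0,0,0.04]
    - [0,0,0.03]
    - [0,0,0]
    - [0,0,0]
    - [0,0,0]
  yaw: [0,0,0,0,0,0,0,0,0]
  gripper: [0.04,0.04,0.04,0.04,0.04,0.04,0.04,0.04,0.04]

```text
time_s: 9.15
position: [0.5996, -0.1574, 0.1507]
ee_rot: [-0.0, 0.997, 0.08, -0.001]
contact_force: [0.4, 0.9, 0.3]
width: 0.42
```

```bash
python3 - <<'E'
from tip import *
import json
tip()
c=get_calibration("wrist");im=get_image("wrist")
json.dump({k:np.array(v).tolist() for k,v in c.items()},open("cal4.json","w"))
cr=im[60:210,220:420]
cv2.imwrite("pics/w4.png",cv2.convertScaleAbs(cv2.resize(cr,None,fx=4,fy=4,interpolation=cv2.INTER_CUBIC),alpha=1.1))
for x,z in[(0,.012),(-.012,.04),(.0286,.024),(.043,.036),(.0309,.05),(.0309,.04),(.0712,.05)]: print(x,z,((proj(c,b2w(p,[[x,0,z]]))-[220,60])*4).round(0))
E
```

```text
t 9.15 TCP [ 0.5996 -0.1574  0.1507] tip board mm [-10.6   0.3 113. ] toolx deg 9.16 F [0.4 0.9 0.3]
0 0.012 [[399. 494.]]
-0.012 0.04 [[399. 614.]]
0.0286 0.024 [[399. 353.]]
0.043 0.036 [[399. 279.]]
0.0309 0.05 [[399. 379.]]
0.0309 0.04 [[399. 363.]]
0.0712 0.05 [[399.  87.]]
```

View pics/w4.png

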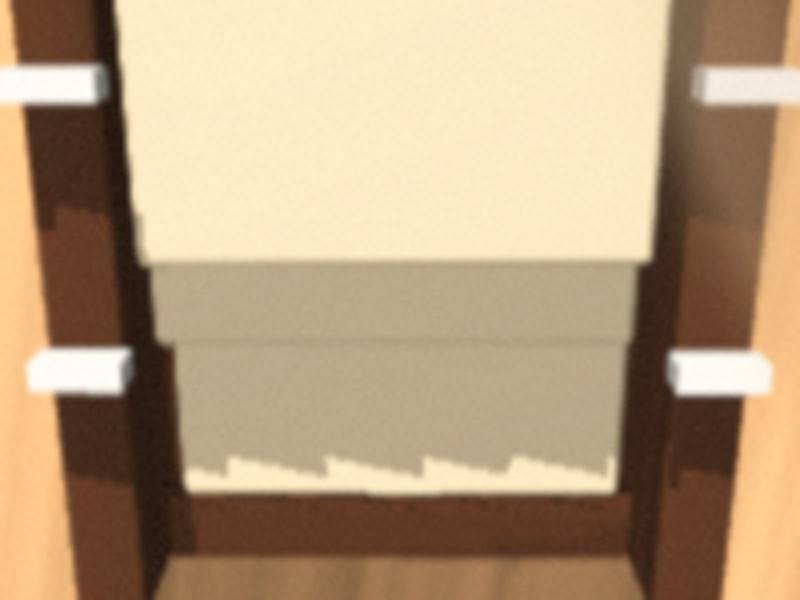

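```bash
cat > inv.py <<'E'
from tip import *
import json,sys
from scipy.optimize import brentq
def inv(c,row,z,r0=60,sc=4,off=0): return 1e3*brentq(lambda x:(proj(c,b2w(p,[[x,0,z]]))[0,1]-r0)*sc-row-off,-.05,.15)
if __name__=="__main__":
    c=json.load(open("cal4.json"));c={k:np.array(v) if k[1:]=='vec' else v for k,v in c.items()}
    for n,r,z in[("bot",492,.012),("mid",342,.024),("top",262,.036),("low up base",349,.04),("low dn top",395,.05),("high up base",66,.04),("high dn top",105,.05)]: print(n,round(inv(c,r,z),1),round(inv(c,r,z,off=2),1))
E
python3 inv.py
```

```text
bot 0.4 -0.0
mid 30.5 30.2
top 45.5 45.2
low up base 33.1 32.8
low dn top 28.5 28.2
high up base 73.3 73.1
high dn top 69.0 68.7
```

>>> move_arm:
  slide:
    - [0,0,-0.04]
    - [0,0,-0.03]
    - [0,0,-0.0145]
    - [0,0,0]
    - [-0.0015,0.0096,0.0024]
    - [-0.0015,0.0096,0.0024]
    - [-0.0016,0.0096,0.0024]
    - [-0.0015,0.0096,0.0024]
    - [-0.0015,0.0096,0.0024]
    - [-0.0016,0.0096,0.0024]
    - [0,0,0]
    - [0,0,0]
  yaw: [0,0,0,0,0,0,0,0,0,0,0,0]
  gripper: [0.04,0.04,0.04,0.04,0.04,0.04,0.04,0.04,0.04,0.04,0.04,0.04]

```text
time_s: 10.4
position: [0.5911, -0.099, 0.0821]
ee_rot: [0.0, 0.997, 0.08, 0.0]
contact_force: [-0.2, -0.4, 0.5]
width: 0.424
```

```bash
python3 tip.py
```

```text
t 10.4 TCP [ 0.5911 -0.099   0.0821] tip board mm [30.4 -0.4 32.3] toolx deg 9.23 F [-0.2 -0.4  0.5]
```

>>> move_arm:
  slide:
    - [-0.0005,0.0029,-0.0003]
    - [-0.0005,0.0029,-0.0003]
    - [-0.0004,0.0029,0.0007]
    - [-0.0005,0.0029,0.0007]
    - [-0.0005,0.0029,0.0007]
    - [-0.0004,0.0029,0.0007]
    - [-0.0005,0.0029,0.0007]
    - [-0.0005,0.0029,0.0007]
    - [-0.0004,0.0029,0.0007]
    - [-0.0005,0.0029,0.0007]
    - [-0.0005,0.0028,0.0007]
    - [-0.0004,0.0028,0.0007]
  yaw: [0,0,0,0,0,0,0,0,0,0,0,0]
  gripper: [0.04,0.04,0.04,0.04,0.04,0.04,0.04,0.04,0.04,0.04,0.04,0.04]

```text
time_s: 11.6
position: [0.5853, -0.0643, 0.0884]
ee_rot: [0.0, 0.997, 0.08, 0.0]
contact_force: [-0.2, -1.0, -0.7]
width: 0.421
```

>>> move_arm:
  slide:
    - [0,0,0]
    - [0,0,0]
    - [0,0,0]
  yaw: [0,0,0]
  gripper: [0.04,0.04,0.04]

```text
time_s: 11.9
position: [0.5853, -0.0646, 0.0883]
ee_rot: [-0.0, 0.997, 0.08, 0.0]
contact_force: [0.0, -0.2, -0.4]
width: 0.421
```

```bash
python3 tip.py
```

```text
t 11.9 TCP [ 0.5853 -0.0646  0.0883] tip board mm [65.8 -0.2 30.1] toolx deg 9.2 F [ 0.  -0.2 -0.4]
```

>>> move_arm:
  slide:
    - [-0.0002,0.0014,0.0004]
    - [0,0,0]
    - [0.0031,-0.0192,-0.0047]
    - [0.0031,-0.0192,-0.0047]
    - [0.0031,-0.0192,-0.0047]
    - [0.0005,-0.005,0.03]
    - [0.0005,-0.005,0.03]
    - [0.0007,-0.006,0.02]
    - [0,0,0]
    - [0,0,0]
    - [0,0,0]
  yaw: [0,0,0,0,0,0,0,0,0,0,0]
  gripper: [0.04,0.04,0.04,0.04,0.04,0.04,0.04,0.04,0.04,0.04,0.04]

```text
time_s: 13.0
position: [0.5957, -0.1369, 0.1534]
ee_rot: [-0.0, 0.997, 0.08, -0.001]
contact_force: [0.0, -0.4, -0.5]
width: 0.422
```

```bash
python3 - <<'E'
from tip import *
import json
tip()
c=get_calibration("wrist");im=get_image("wrist")
json.dump({k:np.array(v).tolist() for k,v in c.items()},open("cal5.json","w"))
cr=im[80:230,220:420]
cv2.imwrite("pics/w5.png",cv2.convertScaleAbs(cv2.resize(cr,None,fx=4,fy=4,interpolation=cv2.INTER_CUBIC),alpha=1.1))
for x,z in[(0,.012),(.0309,.024),(.071,.036),(.0309,.05),(.0709,.05)]: print(x,z,((proj(c,b2w(p,[[x,0,z]]))-[220,80])*4).round(0))
E
```

```text
t 13.0 TCP [ 0.5957 -0.1369  0.1534] tip board mm [ 10.3   1.  110.7] toolx deg 9.18 F [ 0.  -0.4 -0.5]
0 0.012 [[403. 524.]]
0.0309 0.024 [[403. 385.]]
0.071 0.036 [[404. 154.]]
0.0309 0.05 [[403. 436.]]
0.0709 0.05 [[404. 171.]]
```

View pics/w5.png

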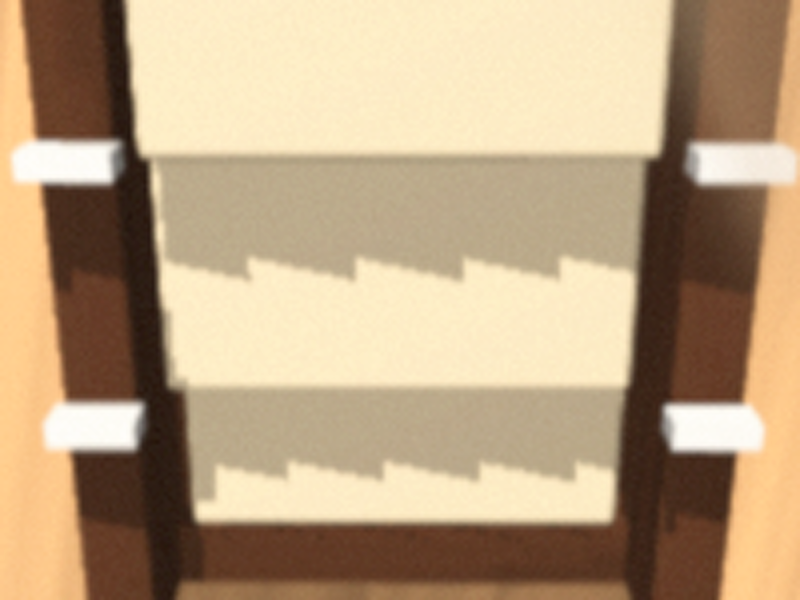

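```bash
python3 - <<'E'
from inv import *
c=json.load(open("cal5.json"));c={k:np.array(v) if k[1:]=='vec' else v for k,v in c.items()}
for n,r,z in[("bot",522,.012),("mid",387,.024),("top",157,.036),("low up base",403,.04),("low dn top",451,.05),("high up base",141,.04),("high dn top",185,.05)]: print(n,round(inv(c,r,z,r0=80),1),round(inv(c,r,z,r0=80,off=2),1))
E
```

```text
bot 0.3 -0.1
mid 30.6 30.3
top 70.5 70.2
low up base 33.0 32.7
low dn top 28.5 28.2
high up base 73.4 73.2
high dn top 68.9 68.6
```

>>> move_arm:
  slide:
    - [0.004,-0.025,0.04]
    - [0.004,-0.025,0.04]
    - [0,0,0.04]
    - [0,0,0]
    - [0,0,0]
  yaw: [0,0,0,0,0]
  gripper: [0.04,0.04,0.04,0.04,0.04]

```text
time_s: 13.55
position: [0.6041, -0.1867, 0.2742]
ee_rot: [-0.0, 0.997, 0.08, 0.0]
contact_force: [-0.4, 0.3, -0.6]
width: 0.417
```

```bash
python3 - <<'E'
from tip import *
tip()
s=get_image("side")[165:295,260:400]
cv2.imwrite("pics/s6.png",cv2.convertScaleAbs(cv2.resize(s,None,fx=4.5,fy=4.5,interpolation=cv2.INTER_CUBIC),alpha=1.6))
E
```

```text
t 13.55 TCP [ 0.6041 -0.1867  0.2742] tip board mm [-10.    0.6 240. ] toolx deg 9.21 F [-0.4  0.3 -0.6]
```

View pics/s6.png

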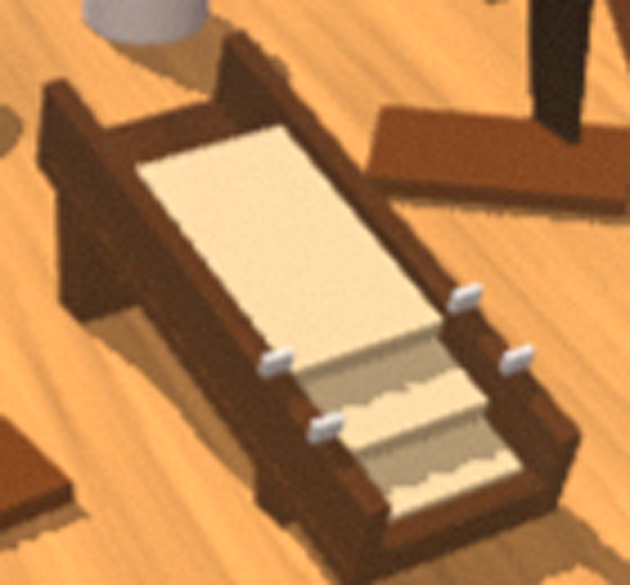

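The side crop shows the three slabs stepped and lying flat. The bottom slab's edge is at the ledge near (455,490), and the marks are at the same pixels as at the start.

```bash
python3 -c "
from workcell import ctrl
print(ctrl.hand_in())"
```

```text
the job is handed in; nothing more can be done
None
```

The slabs are shingled up the slope and the job is handed in, at about 13.6 s on the robot's clock.

**Order of pushes:** I pushed the top slab up by about 16 mm first. The upright fingers lean uphill relative to the board, so they would otherwise have caught it. I then pushed the middle slab to the lower marks, carrying the top slab along, and finally pushed the top slab to the upper marks.

**Last wrist-camera check:**

| Slab | Lower edge (mm up the slope from the ledge) | Target (mm) | Difference |
|---|---|---|---|
| Middle | 30.6 | 30.8 (lower marks) | 0.2 mm short |
| Top | 70.5 | 71.1 (upper marks) | 0.6 mm short |
| Bottom | 0.3 | 0 (ledge) | within measuring error |

- **Top slab:** I left the 0.6 mm shortfall uncorrected.
- **Flatness and marks:** The final side view shows the slabs lying flat and the steel marks where they were. I did not look at the bystanders again afterwards, but the arm never went near them.
- **Disagreement:** The edge position worked out from the fingertips read about 1.7 mm lower than the camera for the middle slab. I put this down to the assumed finger thickness and went by the camera.
- **Forces:** The wrist force readings I took stayed at about 4 N or less.

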